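# Aim the reading lamp at the reed stand

## Robot

A 6-joint arm with a two-finger parallel gripper is mounted at the origin on the work surface. World frame = base frame: x ahead of the robot, y to its left, z up, the work surface at z = 0. Lengths are in m, angles in rad, forces in N, time in s.
With the tool pointing down it reaches from about 0.4 to 0.925 m from the base axis. Payload 12.5 kg.
Tool frame: the origin (TCP) lies at the very end of the fingers, on their centre line; the grasp point (between the pads) lies 19 mm behind it; z points along the fingers, y is the line along which they close (so a half turn about z gives the same grasp; the last joint's range is limited). The gripper opens to 95 mm and grips with 3 to 60 N. Pads are 20 mm wide; open, the fingers measure 119 mm over their backs; the gripper's body (75 mm by 180 mm) begins 59 mm behind the grasp point.
Start: joints at [-1.247, 0.491, 1.559, -0, 1.092, -0.106], TCP at [0.26, -0.568, 0.215] pointing down, gripper open.
Joint ranges: [-3.1, 3.1], [-0.84, 2.19], [0.05, 2.79], [-1.13, 4.28], [0.06, 2.93], [-2.69, 2.69]. Speed limits (rad/s): [2.22, 2.22, 2.79, 3.14, 3.14, 3.14].

## Interface

Orientations are given as a unit quaternion [x, y, z, w].
In Python, from station import ctrl, optics gives the robot as it stands.
- The arm moves only by the tool move_arm, never from a script. Its arguments are lists of equal length, an entry for each row: "offset": the shift along the tool's x, y, z in cm, a list of three; "spin": the turn about the tool's z in rad. In form: {"offset": [[dx, dy, dz], ...], "spin": [spin, ...]}. A call has 1 to 20 rows; each row is the pose to reach, as a shift and turn from the pose commanded when the call began, along the tool's axes at that moment; what a row does not reach only later rows make up. A row lasts 1/10 s, in which the tool goes at most 50 mm and 8.59 degrees, less where a joint would pass 70% of its speed; a pose out of reach is approached as far as the arm can. A call with a gripper value outside its range is refused whole. "fingers" is the finger opening in cm, from 0 to 9.51, set as the call begins (left out, the last holds). The fingers move at their own pace and stop on an object; "squeeze" is the grip in N (left out, the last holds). Time passes only in rows, so rows that repeat a pose let the fingers close. It gives the time, the measured TCP pose, the force, the opening and the grip force at its end, in the units of the state.
- ctrl.state(): the state, without advancing time (a new reading comes with each control period).
- optics.get_image(name): name is "scene" or "side" or "wrist"; returns a dict with "frame" (384x512x3 uint8, red, green, blue), "intrinsics" (3x3 intrinsics, pixels), "origin" and "orientation" of the camera in the world. Camera axes: x right, y up, looking along -z (the intrinsics and any distortion apply to the point x, -y, -z); pixel columns grow to the right and rows downward; lengths in m; the calibration is good to about 2 mm. A picture is of the moment at which its call begins. There is no depth.
- ctrl.job_done(): hands the job in; it is judged then, once.
Trained networks look in a picture, given as the dict that the camera call returned (one of the last four; its "shot" number tells which), for a name from the list of things; names that differ only in an ending like _2 or _b are one class to them, and where a whole thing is asked for, a point or a joint stands for the part that bears it (a point fixed in the world has none). Each returns a list of dicts, best first, with "score" (0 to 1); they miss things now and then, are a little off and sometimes report something else, mostly with a low value. They report only what shows in the picture. A call takes as long as a camera call. They do not tell look-alikes from the thing itself.
- optics.boxes_of(picture, label): "point" ([column, row] in pixels, amid what is visible of it).
The state is a dict: "time": time; "q": joint angles; "dq": joint speeds; "joint_efforts": joint torques, N m; "eef_pos": TCP position; "eef_rot": TCP orientation; "force": force on the tool from outside, world axes, zero at the start; "moment": the same for the moment, N m; "width": finger opening in m; "finger_force": force on a finger pad.
Only numpy, scipy, OpenCV 4.12 (cv2) and the standard library are available. Lean on these libraries where they do the work, as an engineer would, in place of code of your own. Each camera call takes 0.05 s, during which the arm holds its last target. There are 200 camera calls.

## Task

Aim the folding white reading lamp at the reed stand, the oblong wooden block with three upright reeds (not the round wooden pin block): swivel the lamp until its head lies straight over the reed stand, and tilt the raised head down until it is level. Leave the reed stand where it is, and let go of the lamp.

Things in the scene. Friction and masses are not known exactly. Their poses are not given: they have to be found in the camera images.
- lamp_grip (a point): Point on the lamp head to pinch or push: mid-width, mid-thickness, 150 mm out from the tilt hinge. The head is a flat white bar 40 mm wide, 12 thick, 32 to 192 mm from that hinge. Axes: -x outwards to the free end, y across, z out of its upper face. The tilt hinge lies 150 mm along +x, 180 mm above the table, on the vertical swivel axis, atop a slim column on a fixed square 110 mm foot.
- lamp_head (a joint): Tilt of the lamp's head, rad: 0 = level, positive = free end raised (starts at 0.55 to 0.9); travel -0.45 to 1.2, no stop or detent at level. A friction hinge: it stays where it is left and takes about 1 to 4 N at the grip point to move.
- lamp_swivel (a joint): Swivel of the lamp about its vertical axis, rad, counter-clockwise seen from above; 0 = head points to the front of the foot, roughly at the robot; travel -1.6 to 1.6. Starts within 0.25 of 0; the reed stand lies about 0.75 to 1.15 to one side or the other. Held by friction: it stays where it is left, about 1 N at the grip point moves it.
- reed_stand_mid (a point): Reed stand: loose oblong wooden block 45 x 85 x 30 mm (x, y, z) with a row of three upright reeds along y, 78 mm high overall, 0.35 kg. The point is the centre of the block, 15 mm above the table. It stands 125 to 185 mm from the swivel axis, on one side of the lamp; a round wooden pin block, 70 mm wide with one short upright handle, stands on the other side.
Not all that is in view belongs to the job. Leave any turquoise look-alike of the part that bears reed_stand_mid alone.

How it is judged:
At the end, for the whole second after the job is handed in: The lamp's head is level within 0.2 rad (about 11 degrees), its centreline passes within 30 mm of the reed stand's centre seen from above, with the stand under the head (not behind the lamp), and the lamp is at rest and released (value of joint lamp_head between -0.2 and 0.2 rad and y of reed_stand_mid in the frame of lamp_grip between -0.03 and 0.03 m and x of reed_stand_mid in the frame of lamp_grip between -0.09 and 0.09 m and velocity of joint lamp_head between -0.05 and 0.05 rad/s and velocity of joint lamp_swivel between -0.05 and 0.05 rad/s); the robot touches nothing.
It fails at once if the reed stand was shifted more than 25 mm or tipped over (distance of reed_stand_mid from where it was at the start of the episode above 0.025 m or angle between reed_stand_mid's own z axis and vertical above 0.5 rad).
It also fails if it takes over 35 s, if anything falls off the work surface, if the arm or the gripper's body presses on something with over 40 N, if the wrist force passes 120 N, or if a joint passes its speed limit or range.

## Working session

There is one attempt and no reset: what is moved stays moved. The work goes in short steps, Python scripts to look and compute and a tool call to move; the robot and the scene stay as the last step left them, time stands still between calls to the robot, and variables do not carry over. Pictures are saved under pics/ and viewed, at most 10 in all, crops included, and the job is handed in when it is done.

Besides the shell and the picture viewer there is one more tool, called after "Emit:" as name([rows], argument=value, ...), one row to a line, values as JSON. move_arm: Moves the arm, as the interface text tells. Its arguments: {"type":"object","properties":{"offset":{"type":"array","items":{"type":"array","items":{"type":"number"}}},"spin":{"type":"array","items":{"type":"number"}},"fingers":{"type":"number"},"squeeze":{"type":"number"}},"required":["offset","spin"]}

```bash
mkdir -p pics
cat > h.py <<'E'
import numpy as np, cv2
from scipy.spatial.transform import Rotation as R
from station import ctrl, optics
def cam(p):
    o=np.array(p["origin"]); q=np.array(p["orientation"])
    M=R.from_quat(q).as_matrix() if q.shape==(4,) else q
    return o,M,np.array(p["intrinsics"])
def ray(p,uv):
    o,M,K=cam(p); d=np.linalg.inv(K)@[uv[0],uv[1],1]
    return o,M@(d*[1,-1,-1])
def onz(p,uv,z):
    o,d=ray(p,uv); return o+d*(z-o[2])/d[2]
def proj(p,X):
    o,M,K=cam(p); c=M.T@(np.array(X)-o); u=K@(c*[1,-1,-1]); return u[:2]/u[2]
def tri(a,ua,b,ub):
    A=np.zeros((3,3));v=np.zeros(3)
    for p,u in((a,ua),(b,ub)):
        o,d=ray(p,u);d=d/np.linalg.norm(d);P=np.eye(3)-np.outer(d,d);A+=P;v+=P@o
    return np.linalg.solve(A,v)
def save(p,n): cv2.imwrite("pics/"+n,p["frame"][:,:,::-1])
E
python3 - <<'E'
from h import *
P={n:optics.get_image(n) for n in("scene","side")}
print([k for k in P["scene"]])
for n,p in P.items():
    save(p,n+"0.png"); print(n,np.round(p["origin"],3),p["orientation"])
    for l in("lamp_grip","lamp_head","lamp_swivel","reed_stand_mid"):
        print(l,[(np.round(r["point"]),round(r["score"],2)) for r in optics.boxes_of(p,l)])
a,b=[cv2.imread("pics/%s0.png"%n) for n in P]
cv2.imwrite("pics/both0.png",cv2.resize(np.vstack([a,b]),(400,600)))
E
```

```text
['frame', 'intrinsics', 'origin', 'orientation', 'shot']
scene [ 1.014 -0.388  0.541] [0.45635135 0.15986392 0.30559327 0.8202437 ]
lamp_grip [(array([201., 137.]), 0.64), (array([257., 218.]), 0.63)]
lamp_head [(array([198., 136.]), 0.87)]
lamp_swivel [(array([217., 160.]), 0.68)]
reed_stand_mid [(array([260., 219.]), 0.59), (array([355., 222.]), 0.57)]
side [0.272 0.613 0.632] [-0.12159857  0.40523366  0.86394203 -0.27313667]
lamp_grip [(array([308., 117.]), 0.86)]
lamp_head [(array([309., 118.]), 0.62)]
lamp_swivel [(array([285., 136.]), 0.86)]
reed_stand_mid [(array([168., 255.]), 0.8), (array([272., 249.]), 0.69)]
```

View pics/scene0.png

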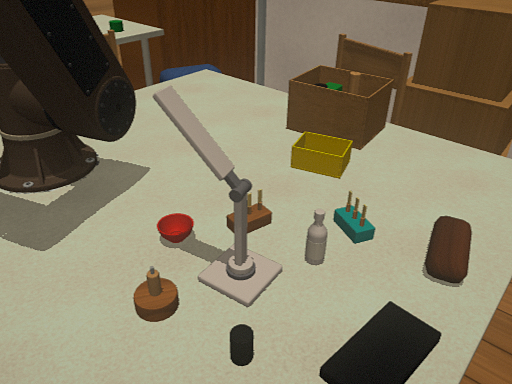

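View pics/side0.png

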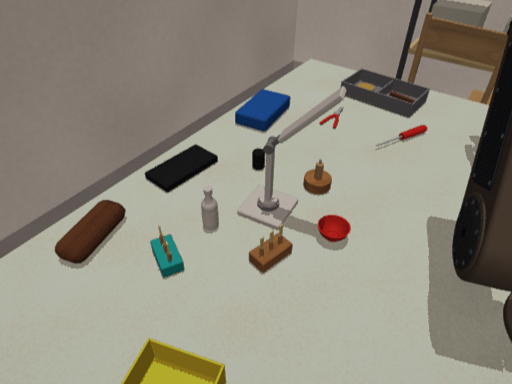

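Candidates: the brown oblong block with reeds is at scene (249,219) / side (271,251). The turquoise look-alike is at scene (355,222) / side (168,255), and the round pin block at scene (156,298) / side (318,181). I choose the brown one. The lamp hinge is at scene (240,188) / side (271,143), and the head's free end at scene (163,93) / side (343,92).

Run:
```python
from h import *
s=optics.get_image("scene");d=optics.get_image("side")
H=tri(s,(240,188),d,(271,143));F=tri(s,(163,93),d,(343,92))
foot=tri(s,(240,268),d,(268,202)); st=tri(s,(249,221),d,(271,253))
print("hinge",H,"free",F,"foot",foot,"stand",st, onz(s,(249,221),.015),onz(d,(271,253),.015))
S=(onz(d,(271,253),.015)+onz(s,(249,221),.015))/2
v=F-H;print("head yaw",np.arctan2(v[1],v[0]),"tilt",np.arctan2(v[2],np.hypot(*v[:2])),np.linalg.norm(v))
w=S-H;print("stand yaw",np.arctan2(w[1],w[0]),np.hypot(*w[:2]))
print("pin",onz(d,(318,184),.02),"bowl",onz(d,(334,228),.02), "bottle",onz(d,(210,215),.03))
c=np.hstack([cv2.resize(s["frame"][70:330,120:400],(400,371)),cv2.resize(d["frame"][80:340,150:430],(400,371))])
cv2.imwrite("pics/crop.png",c[:,:,::-1])
print(ctrl.state()["eef_rot"],ctrl.state()["eef_pos"])
print(R.from_quat(ctrl.state()["eef_rot"]).as_matrix().round(3))
```

```text
hinge [0.63144226 0.03315921 0.18416459] free [ 0.50900076 -0.00296857  0.31823249] foot [0.63195931 0.03302749 0.01868651] stand [0.54524882 0.1550648  0.01108365] [0.55106209 0.15238769 0.015     ] [0.54150078 0.15617999 0.015     ]
head yaw -2.8546726798089694 tilt 0.8098753772951267 0.18512520459514975
stand yaw 2.1835892862614874 0.14806600900255518
pin [ 0.56550552 -0.09506954  0.02      ] bowl [0.46543885 0.02029418 0.02      ] bottle [0.70552844 0.15373154 0.03      ]
[ 9.76996322e-01  2.13256149e-01 -1.46693083e-05  3.39684609e-05] [ 0.26043185 -0.56816249  0.21466517]
[[ 0.909  0.417 -0.   ]
 [ 0.417 -0.909 -0.   ]
 [-0.     0.    -1.   ]]
```

View pics/crop.png

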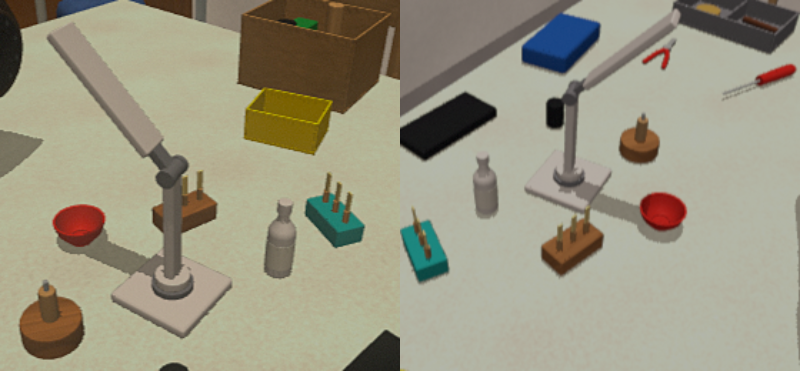

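Crop confirms it: the brown oblong block with three reeds is the target. Stand bearing from the swivel is 2.18, and the head now points at -2.855 with tilt about 0.81. First I go above the grip point with a half-turned wrist, because of the joint 6 range.

Emit:
move_arm([
  [0,0,-5],
  [0,0,-10],
  [0,0,-15],
  [2.9,-2.4,-15],
  [5.7,-4.8,-15],
  [8.6,-7.2,-15],
  [11.5,-9.6,-15],
  [14.3,-11.9,-15],
  [17.2,-14.3,-15],
  [20,-16.7,-15],
  [22.9,-19.1,-15],
  [25.8,-21.5,-15],
  [28.6,-23.9,-15],
  [31.5,-26.3,-15],
  [34.4,-28.7,-15],
  [37.2,-31.1,-15],
  [40.1,-33.4,-15],
  [43,-35.8,-15],
  [45.8,-38.2,-15],
  [48.7,-40.6,-15],
], spin=[-0.15,-0.3,-0.45,-0.6,-0.75,-0.9,-1.05,-1.2,-1.35,-1.5,-1.65,-1.8,-1.95,-2.1,-2.25,-2.4,-2.55,-2.7,-2.85,-3.0], fingers=8.0, squeeze=15)

```text
time: 2.6
eef_pos: [0.5343, 0.0054, 0.3648]
eef_rot: [-0.147, 0.989, -0.0, 0.0]
force: [1.5, -0.7, 1.4]
width: 0.0802
finger_force: 0.0
```

Run:
```python
from h import *
st=ctrl.state();print(st["time"],st["eef_pos"],st["q"],st["width"]);M=R.from_quat(st["eef_rot"]).as_matrix();print(M.round(3))
w=optics.get_image("wrist");s=optics.get_image("scene");d=optics.get_image("side")
print("wrist origin",w["origin"])
for p,n in((w,"w"),(s,"s"),(d,"d")): print(n,[(np.round(r["point"]),round(r["score"],2)) for r in optics.boxes_of(p,"lamp_grip")],[(np.round(r["point"]),round(r["score"],2)) for r in optics.boxes_of(p,"reed_stand_mid")])
f=w["frame"].copy()
for X in [(.632,.033,.18),(.533,.004,.289),(.505,-.005,.318)]: cv2.circle(f,tuple(int(i) for i in proj(w,X)),4,(255,0,0),1)
cv2.imwrite("pics/w1.png",np.hstack([cv2.resize(f,(400,300)),cv2.resize(d["frame"],(400,300))])[:,:,::-1])
```

```text
2.6 [0.53434587 0.00537366 0.3647916 ] [-1.13522724e-01  2.37476202e-01  1.54979952e+00 -1.15773875e-04
  1.35393748e+00 -1.97871955e+00] 0.08016406791612653
[[-0.957 -0.29   0.   ]
 [-0.29   0.957 -0.   ]
 [-0.    -0.    -1.   ]]
wrist origin [ 0.4662287  -0.01554203  0.53476398]
w [(array([257., 204.]), 0.62)] [(array([344., 182.]), 0.7)]
s [(array([201., 138.]), 0.55)] [(array([259., 218.]), 0.74), (array([356., 223.]), 0.61)]
d [(array([309., 116.]), 0.63)] [(array([272., 251.]), 0.95), (array([170., 256.]), 0.83)]
```

View pics/w1.png

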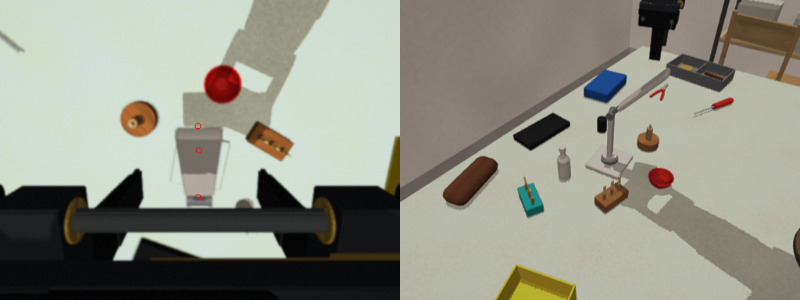

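The wrist view shows the head centred between the fingers, with its tip near the marked (198,126). Descend and pinch.

Emit:
move_arm([
  [0,0,3],
  [0,0,6],
  [0,0,8],
  [0,0,9.5],
  [0,0,9.5],
  [0,0,9.5],
], spin=[0,0,0,0,0,0])

```text
time: 3.65
eef_pos: [0.5341, 0.0034, 0.2702]
eef_rot: [-0.143, 0.99, -0.0, 0.0]
force: [0.3, 0.2, 0.5]
width: 0.08
finger_force: 0.0
```

Emit:
move_arm([
  [0,0,0],
  [0,0,0],
  [0,0,0],
  [0,0,0],
  [0,0,0],
  [0,0,0],
  [0,0,0],
  [0,0,0],
], spin=[0,0,0,0,0,0,0,0], fingers=3.0, squeeze=15)

```text
time: 4.45
eef_pos: [0.534, 0.0038, 0.2697]
eef_rot: [-0.144, 0.99, -0.0, -0.0]
force: [-1.0, -0.5, 1.4]
width: 0.0398
finger_force: 15.0
```

Gripped at 40 mm, the head's width. Tilt it down along the arc.

Emit:
move_arm([
  [0.6,0,0.6],
  [1.1,0,1.2],
  [1.6,0,1.8],
  [2.0,0,2.4],
  [2.4,0,3.0],
  [2.8,0,3.7],
  [3.2,0,4.3],
  [3.5,0,5.0],
  [3.7,0,5.7],
  [4.0,0,6.4],
  [4.2,0,7.2],
  [4.4,0,7.9],
  [4.5,0,8.6],
  [4.6,0,9.4],
  [4.6,0,10.1],
  [4.7,0,10.8],
  [4.7,0,10.8],
  [4.7,0,10.8],
], spin=[0,0,0,0,0,0,0,0,0,0,0,0,0,0,0,0,0,0])

```text
time: 6.25
eef_pos: [0.489, -0.0094, 0.1613]
eef_rot: [-0.144, 0.99, 0.0, -0.0]
force: [0.3, -0.2, -2.8]
width: 0.0402
finger_force: 15.0
```

Run:
```python
from h import *
st=ctrl.state();print(st["time"],st["eef_pos"],st["force"],st["width"]);M=R.from_quat(st["eef_rot"]).as_matrix();print(M.round(3))
s=optics.get_image("scene");d=optics.get_image("side")
cv2.imwrite("pics/t1.png",np.hstack([cv2.resize(s["frame"],(400,300)),cv2.resize(d["frame"],(400,300))])[:,:,::-1])
H=np.array([.632,.033]); th0=np.arctan2(*(st["eef_pos"][:2]-H)[::-1])%(2*np.pi); x,y=M[:2,0],M[:2,1]
p0=np.array(st["eef_pos"][:2]);r=np.linalg.norm(p0-H);print(th0,r)
out=[];sp=[]
for k in range(1,19):
    a=-(th0-2.184)*k/18; D=H+r*np.array([np.cos(th0+a),np.sin(th0+a)])-p0
    out.append([round(100*D@x,1),round(100*D@y,1),0]);sp.append(round(-a,2))
print(out,sp)
```

```text
6.25 [ 0.48898452 -0.0094283   0.16125168] [ 0.29066917 -0.18277676 -2.75285408] 0.04024253719580483
[[-0.959 -0.284 -0.   ]
 [-0.284  0.959  0.   ]
 [ 0.     0.    -1.   ]]
3.429990943710775 0.1491763656559764
[[np.float64(-0.0), np.float64(1.0), 0], [np.float64(-0.1), np.float64(2.1), 0], [np.float64(-0.3), np.float64(3.1), 0], [np.float64(-0.6), np.float64(4.1), 0], [np.float64(-0.9), np.float64(5.1), 0], [np.float64(-1.3), np.float64(6.0), 0], [np.float64(-1.7), np.float64(6.9), 0], [np.float64(-2.2), np.float64(7.8), 0], [np.float64(-2.8), np.float64(8.7), 0], [np.float64(-3.4), np.float64(9.5), 0], [np.float64(-4.1), np.float64(10.3), 0], [np.float64(-4.9), np.float64(11.0), 0], [np.float64(-5.6), np.float64(11.7), 0], [np.float64(-6.5), np.float64(12.3), 0], [np.float64(-7.3), np.float64(12.9), 0], [np.float64(-8.2), np.float64(13.3), 0], [np.float64(-9.2), np.float64(13.8), 0], [np.float64(-10.2), np.float64(14.1), 0]] [np.float64(0.07), np.float64(0.14), np.float64(0.21), np.float64(0.28), np.float64(0.35), np.float64(0.42), np.float64(0.48), np.float64(0.55), np.float64(0.62), np.float64(0.69), np.float64(0.76), np.float64(0.83), np.float64(0.9), np.float64(0.97), np.float64(1.04), np.float64(1.11), np.float64(1.18), np.float64(1.25)]
```

View pics/t1.png

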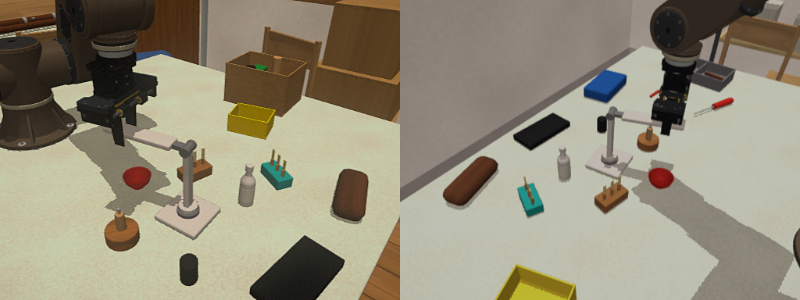

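The head is level and held, and nothing has been disturbed: the lamp head is around (155,138) in the scene half, and the stand is still at (195,170). Swivel along the arc.

Emit:
move_arm([
  [0,1.0,0],
  [-0.1,2.1,0],
  [-0.3,3.1,0],
  [-0.6,4.1,0],
  [-0.9,5.1,0],
  [-1.3,6.0,0],
  [-1.7,6.9,0],
  [-2.2,7.8,0],
  [-2.8,8.7,0],
  [-3.4,9.5,0],
  [-4.1,10.3,0],
  [-4.9,11.0,0],
  [-5.6,11.7,0],
  [-6.5,12.3,0],
  [-7.3,12.9,0],
  [-8.2,13.3,0],
  [-9.2,13.8,0],
  [-10.2,14.1,0],
  [-10.2,14.1,0],
  [-10.2,14.1,0],
], spin=[0.07,0.14,0.21,0.28,0.35,0.42,0.48,0.55,0.62,0.69,0.76,0.83,0.9,0.97,1.04,1.11,1.18,1.25,1.25,1.25])

```text
time: 8.35
eef_pos: [0.5464, 0.1548, 0.1617]
eef_rot: [0.462, 0.887, 0.0, -0.0]
force: [-1.4, 2.9, -0.5]
width: 0.0398
finger_force: 15.0
```

Emit:
move_arm([
  [0,0,0],
  [0,0,0],
  [0,0,0],
  [0,0,0],
  [0,0,0],
  [0,0,0],
  [0,0,0],
], spin=[0,0,0,0,0,0,0], fingers=8.0)

```text
time: 9.05
eef_pos: [0.5466, 0.1546, 0.1616]
eef_rot: [0.463, 0.887, -0.0, -0.0]
force: [0.5, 0.5, -0.1]
width: 0.0795
finger_force: 0.0
```

Emit:
move_arm([
  [0,0,-2],
  [0,0,-5],
  [0,0,-9],
  [0,0,-13],
  [0,0,-17],
  [0,0,-20],
  [0,0,-20],
  [0,0,-20],
  [0,0,-20],
], spin=[0,0,0,0,0,0,0,0,0])

```text
time: 9.95
eef_pos: [0.5463, 0.1546, 0.3603]
eef_rot: [0.463, 0.887, -0.001, -0.001]
force: [0.5, 0.2, 0.1]
width: 0.08
finger_force: 0.0
```

Run:
```python
from h import *
st=ctrl.state();print(st["time"],st["eef_pos"],st["force"],st["width"])
s=optics.get_image("scene");d=optics.get_image("side");w=optics.get_image("wrist")
a=cv2.resize(s["frame"][70:330,120:400],(400,371));b=cv2.resize(d["frame"][80:340,150:430],(400,371))
cv2.imwrite("pics/e1.png",np.hstack([a,b])[:,:,::-1]); save(w,"e1w.png")
print([(np.round(r["point"]),round(r["score"],2)) for r in optics.boxes_of(d,"reed_stand_mid")])
```

```text
9.95 [0.54625205 0.15458581 0.36031981] [0.49944664 0.18682674 0.05131105] 0.07998052251022886
[(array([167., 254.]), 0.94), (array([271., 248.]), 0.89)]
```

View pics/e1.png

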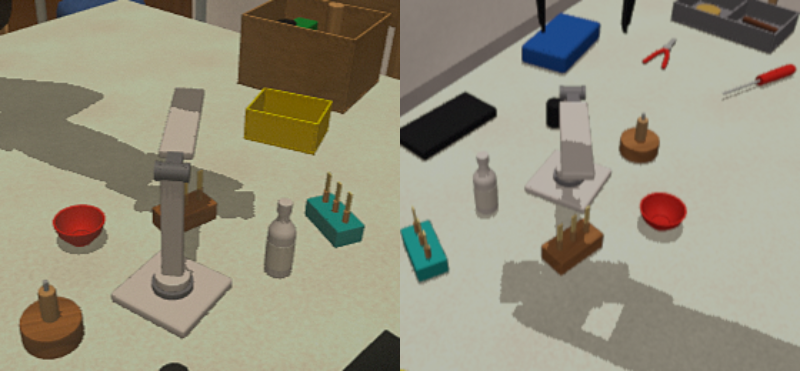

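View pics/e1w.png

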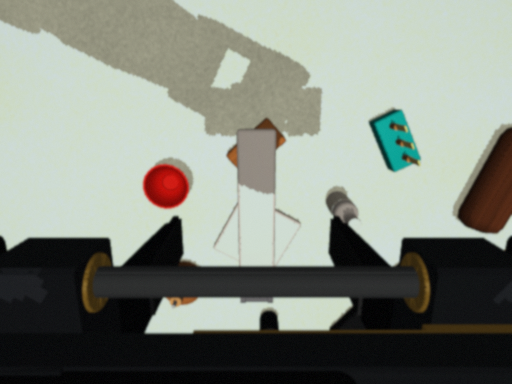

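The wrist view shows the head bar (centre column about 256) running straight over the stand (about 225–285, row 140). The stand is unmoved. I'll check the tilt numerically from the free end, then hand in.

Run:
```python
from h import *
s=optics.get_image("scene");d=optics.get_image("side")
E=tri(s,(120+188*.7,70+92*.7),d,(150+176*.7,80+174*.7)); print("free end",E)
S=np.array([.546,.154]);H=np.array([.632,.033]);v=E[:2]-H;v/=np.linalg.norm(v);w=S-H
t=np.arctan2(E[2]-.18,.192);off=v[0]*w[1]-v[1]*w[0];print("tilt",t,"off",off)
if abs(t)<.13 and abs(off)<.02: print(ctrl.job_done())
```

```text
free end [0.52492131 0.18708901 0.18818357]
tilt 0.04259699732266768 off 0.0015728552319496936
the job is handed in; nothing more can be done
None
```

The lamp head is swivelled over the brown reed stand (centreline about 2 mm off its centre) and level to about 0.04 rad by my camera measurement; the lamp is released, the stand looks unmoved, and the job is handed in with no verdict shown.

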